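# Close up the hardness-block chest

## Robot

A 6-joint arm with a two-finger parallel gripper is mounted at the origin on the work surface. World frame = base frame: x ahead of the robot, y to its left, z up, the work surface at z = 0. Lengths are in mm, angles in degrees, forces in N, time in s.
With the tool pointing down it reaches from about 300 to 850 mm from the base axis. Payload 4.2 kg.
Tool frame: the origin (TCP) lies between the finger pads; the fingertips stand 14 mm ahead of it and the grasp point (between the pads) lies 5 mm behind it (env.finger_overhang is the distance from the TCP to the fingertips, in mm); z points along the fingers, y is the line along which they close (so a half turn about z gives the same grasp; the last joint's range is limited). The gripper opens to 91 mm and grips with 3 to 60 N. Pads are 32 mm wide; open, the fingers measure 118 mm over their backs; the gripper's body (76 mm by 178 mm) begins 60 mm behind the grasp point.
Start: joints at [-66.75, 18.312, 89.639, -0, 72.044, -1.146], TCP at [237.509, -523.674, 199.476] pointing down, gripper open.
Joint ranges: [-177.97, 177.97], [-48.28, 115.42], [12.27, 149.76], [-77.06, 257.06], [2.81, 150.46], [-146.56, 146.56]. Speed limits (degrees/s): [147.25, 147.25, 180, 180, 180, 180].

## Interface

Orientations are given as [roll, pitch, yaw] about the fixed x, y, z axes, in that order (R = Rz(yaw) Ry(pitch) Rx(roll)).
In Python, from workcell import status, cams, env, finder gives the robot as it stands.
- The arm moves only by the tool apply_moves, never from a script. Its argument "increments" is a list of rows, each a list of 7 numbers: the opening, from -1 (shut) to 1 (fully open), then the shift along the world's x, y, z in m, then the turn, a rotation vector about the world's x, y, z in degrees. In form: [[gripper, x, y, z, ax, ay, az], ...]. A call has 1 to 5 rows; each row shifts and turns the commanded pose from where the row before left it; what a row does not reach is not made up. A row lasts 1/12 s, in which the tool goes at most 41.7 mm and 7.16 degrees, less where a joint would pass 70% of its speed; a pose out of reach is approached as far as the arm can. A call with a gripper value outside its range is refused whole. The fingers move at their own pace and stop on an object; "newtons" is the grip in N (left out, the last holds). Time passes only in rows, so rows that do not move let the fingers close. It gives the time, the measured TCP pose, the force, the opening and the grip force at its end, in the units of the state.
- status.state(): the state, without advancing time (a new reading comes with each control period).
- cams.grab_frame(name): name is "scene" or "top"; returns a dict with "color" (400x640x3 uint8, red, green, blue), "intrinsics" (3x3 intrinsics, pixels), "R" (3x3) and "t" (3): a world point X has camera coordinates R X + t. Camera axes: x right, y down, z forward; pixel columns grow to the right and rows downward; lengths in mm; the calibration is good to about 2 mm. A picture is of the moment at which its call begins. There is no depth.
- env.job_done(): hands the job in; it is judged then, once.
Trained networks look in the newest picture that a camera, given by its name, has taken for a name from the list of things; names that differ only in an ending like _2 or _b are one class to them, and where a whole thing is asked for, a point or a joint stands for the part that bears it (a point fixed in the world has none). Each returns a list of dicts, best first, with "score" (0 to 1); they miss things now and then, are a little off and sometimes report something else, mostly with a low value. They report only what shows in the picture. A call takes as long as a camera call.
- finder.boxes_of(query, camera): "rect" ([left, top, width, height] in pixels, round what is visible of it).
- finder.trace(query, camera): "pixels" (400x640 bool, what is visible of it) and "rect" ([left, top, width, height] in pixels, round what is visible of it).
The state is a dict: "time_s": time; "qpos": joint angles; "qvel": joint speeds; "effort": joint torques, N m; "ee_pos": TCP position; "ee_rot": TCP orientation; "force": force on the tool from outside, world axes, zero at the start; "torque": the same for the moment, N m; "gripper_width": finger opening in mm; "gripper_force": force on a finger pad.
Only numpy, scipy, OpenCV 4.12 (cv2) and the standard library are available. Lean on these libraries where they do the work, as an engineer would, in place of code of your own. Each camera call takes 0.05 s, during which the arm holds its last target. There are 200 camera calls.

## Task

Close up the small two-drawer chest on the test bench using only gentle pushes of the fingertips, gripping nothing: push both drawers fully home, and only then push the lid down until it is shut. Do not slam anything, do not pick anything up, and leave the steel blocks in the tray and the ring and pin on the bench where they are.

Things in the scene. Friction and masses are not known exactly. Their poses are not given: they have to be found in the camera images.
- chest: Cream steel chest fixed to the bench: 160 mm deep (x), 300 wide (y), 85 high to its rim. Origin: centre of its underside, on the bench; x points from the drawer side (facing the robot) to the hinge side, y to the left seen from the robot, z up. Below: two drawers side by side. Above: an open tray (walls 6 to 8 mm, floor 59 mm above the bench) under a hinged lid.
- drawer_left (a joint): Left drawer (+y half of the chest): metres pulled out towards chest -x; 0 = fully home, 0.1 = stop. Slides with about 2 N of friction and stays where it is left. Counts as home within 5 mm.
- drawer_left_lip (a point): Middle of the outer (robot-side) edge of the left drawer's pull lip, an aluminium strip 80 mm wide, 4 mm thick, standing 12 mm out from the drawer front (139 mm wide, 7 to 53 mm above the bench). The point is 47 mm above the bench; with the drawer fully home it lies at chest x = -98 mm, y = +72.5 mm. Axes as the chest's.
- drawer_right (a joint): Right drawer (-y half of the chest): the same as the left one; 0 = fully home.
- drawer_right_lip (a point): Middle of the outer (robot-side) edge of the right drawer's pull lip, an aluminium strip 80 mm wide, 4 mm thick, standing 12 mm out from the drawer front (139 mm wide, 7 to 53 mm above the bench). The point is 47 mm above the bench; with the drawer fully home it lies at chest x = -98 mm, y = -72.5 mm. Axes as the chest's.
- lid (a joint): Lid angle, rad: 0 = shut flat on the rim, grows as its robot-side edge rises, stop at 1.45. Stiff hinge (0.5 N m): stays where it is left, so push it all the way down; shut means below 0.05. Panel 164 mm from hinge to free edge, 300 wide, 8 thick (shut, its top is 93 mm above the bench); a 70 mm wide catch plate stands 4 mm out from the free edge and reaches 6 mm below the panel.
- lid_hinge (a point): Middle of the lid's hinge line, at chest x = +80 mm, y = 0, z = 85 mm; the hinge line runs along chest y and the underside of the lid panel passes through it.
- lid_edge (a point): Middle of the lid's free edge, on its outer (top) face, 164 mm from the hinge; moves with the lid. Its frame is the lid's: equal to the chest's when the lid is shut; x points from the free edge to the hinge, z out of the outer face.
- block_a: Steel hardness reference block, disc 60 mm in diameter and 12 mm high, loose in the left half of the tray. Origin at the centre of its underside. Leave it.
- block_b: Smaller steel reference block, disc 44 mm in diameter and 14 mm high, loose in the right half of the tray. Origin at the centre of its underside. Leave it.
- ring: Loose steel bearing ring standing on the bench left of the chest: 62 mm outside and 44 mm inside diameter, 36 mm high. Origin at the centre of its underside. Leave it.
- pin: Loose steel pin standing on end on the bench right of the chest: 26 mm in diameter, 50 mm high. Origin at the centre of its underside. Leave it.

How it is judged:
By the outcome, as a careful person would: the job done as asked, in the order asked, and still so for the second after the job is handed in, with the robot touching nothing.
It also fails if it takes over 64 s, if anything falls off the work surface, if the arm or the gripper's body presses on something with over 40 N, if the wrist force passes 120 N, or if a joint passes its speed limit or range.

## Working session

There is one attempt and no reset: what is moved stays moved. The work goes in short steps, Python scripts to look and compute and a tool call to move; the robot and the scene stay as the last step left them, time stands still between calls to the robot, and variables do not carry over. Pictures are saved under pics/ and viewed, at most 10 in all, crops included, and the job is handed in when it is done.

Besides the shell and the picture viewer there is one more tool, called after "Emit:" by a JSON object that holds its "op" and its "data". apply_moves: Moves the arm, as the interface text tells. Its arguments: {"type":"object","properties":{"increments":{"type":"array","items":{"type":"array","items":{"type":"number"}}},"newtons":{"type":"number"}},"required":["increments"]}

```bash
mkdir -p pics; ls; python3 - <<'E'
from workcell import status,cams,env,finder
import cv2,numpy as np
print(status.state())
for n in("scene","top"):
    f=cams.grab_frame(n); cv2.imwrite(f"pics/{n}0.png",f["color"][:,:,::-1])
    print(n,f["intrinsics"],f["R"],f["t"])
    for q in("chest","drawer_left_lip","drawer_right_lip","lid","ring","pin","block_a"):
        print(q,[(d["rect"],round(d["score"],2)) for d in finder.boxes_of(q,n)][:3])
E
```

```text
pics
{'time_s': 0.0, 'qpos': array([-6.67500944e+01,  1.83499353e+01,  8.97057584e+01,  2.67077925e-03,
        7.20443499e+01, -1.14416341e+00]), 'qvel': array([ 0.04801794, -0.09277072,  0.04616794,  0.07729637,  0.01683734,
        0.01633612]), 'effort': array([-1.21140372e-03, -4.12459731e+01, -2.31971204e+01,  7.24171568e-02,
        4.57387569e-02, -1.30706981e-04]), 'ee_pos': array([ 237.30203581, -523.16569341,  198.64179931]), 'ee_rot': array([-1.79900027e+02, -4.53643079e-03,  2.43932395e+01]), 'force': array([ 0.58951085, -0.99920836, -0.55797316]), 'torque': array([ 0.02076609, -0.03511137,  0.05149004]), 'gripper_force': 0.0, 'gripper_width': 91.30869278194584}
scene [[497.35854169   0.         320.10618368]
 [  0.         497.35854169 195.01422028]
 [  0.           0.           1.        ]] [[-0.96796868 -0.2510141   0.00534411]
 [-0.2018083   0.76520425 -0.61133941]
 [ 0.14936547 -0.59283588 -0.79135047]] [ 595.81514156  125.68664038 1044.83408033]
chest [([235.7, 109.1, 167.3, 189.6], 0.65)]
drawer_left_lip [([296.0, 234.0, 62.6, 64.6], 0.82)]
drawer_right_lip [([344
[... 336 characters left out ...]
.0], 0.57)]
top [[506.80747141   0.         324.88154842]
 [  0.         506.80747141 192.53437893]
 [  0.           0.           1.        ]] [[-0.00313312 -0.99992436  0.011894  ]
 [-0.99501864  0.00193218 -0.09967036]
 [ 0.09963984 -0.01214703 -0.99494942]] [  52.02113902  586.87521454 1239.73391607]
chest [([293.1, 213.6, 59.3, 38.6], 0.67), ([251.5, 121.6, 141.0, 80.9], 0.62), ([242.4, 121.5, 144.9, 133.6], 0.61)]
drawer_left_lip []
drawer_right_lip [([295.6, 212.9, 57.4, 41.2], 0.85)]
lid [([251.1, 123.1, 138.4, 79.7], 0.76)]
ring [([195.3, 168.6, 26.1, 25.9], 0.72)]
pin [([379.4, 253.0, 11.1, 7.4], 0.41)]
block_a [([332.2, 185.4, 14.4, 16.7], 0.78), ([283.9, 158.3, 19.3, 26.6], 0.76)]
```

```bash
python3 - <<'E'
import cv2
a=cv2.imread("pics/scene0.png")[90:370,200:460]; cv2.imwrite("pics/s1.png",cv2.resize(a,None,fx=2.14,fy=2.14,interpolation=2))
a=cv2.imread("pics/top0.png")[100:290,170:420]; cv2.imwrite("pics/t1.png",cv2.resize(a,None,fx=3,fy=3,interpolation=2))
E
```

```text
(no output)
```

View pics/s1.png

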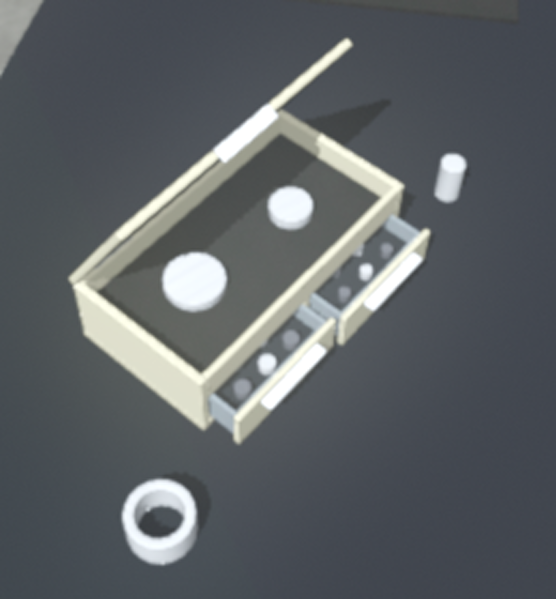

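View pics/t1.png

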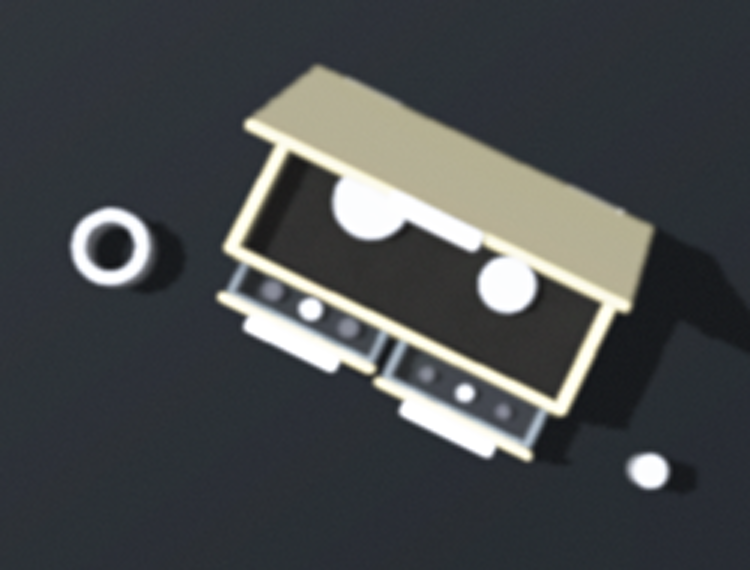

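The front rim corners are at about (228,250) and (565,412) in the top crop. Both drawers are out by a few cm, the lid is up steeply, the ring is to the left and the pin to the right. Next I fit one joint model to these points.

```bash
cat >h.py <<'E'
import numpy as np
def proj(f,X):
    c=f["R"]@X+f["t"]; p=f["intrinsics"]@c; return p[:2]/p[2]
def chest(p,X):
    c,s=np.cos(p[2]),np.sin(p[2]); X=np.array(X,float)
    return np.array([p[0]+c*X[0]-s*X[1],p[1]+s*X[0]+c*X[1],X[2]])
def lid(a,y,d=164,h=8): return [80-d*np.cos(a)+h*np.sin(a),y,85+d*np.sin(a)+h*np.cos(a)]
def pix(f,uv,z):
    r=f["R"].T@np.linalg.solve(f["intrinsics"],[*uv,1]); o=-f["R"].T@f["t"]; return o+r*(z-o[2])/r[2]
E
python3 - <<'E'
from h import *
from workcell import cams
from scipy.optimize import least_squares
F={n:cams.grab_frame(n) for n in("top","scene")}
T=lambda u,v:("top",np.array([u/3+170,v/3+100])); S=lambda u,v:("scene",np.array([u/2.14+200,v/2.14+90]))
# p: x,y,yaw,dl,dr,lid
O=[(T(228,250),lambda p:[-80,150,85]),(T(565,412),lambda p:[-80,-150,85]),(S(205,380),lambda p:[-80,150,85]),(S(206,428),lambda p:[-80,150,0]),
(S(402,186),lambda p:[-80,-150,85]),(S(78,287),lambda p:[80,150,85]),
(T(247,124),lambda p:lid(p[5],150)),(T(630,307),lambda p:lid(p[5],-150)),(S(349,42),lambda p:lid(p[5],-150)),
(T(289,352),lambda p:[-98-p[3],72.5,47]),(T(445,434),lambda p:[-98-p[4],-72.5,47]),
(S(297,379),lambda p:[-98-p[3],72.5,47]),(S(396,283),lambda p:[-98-p[4],-72.5,47])]
def res(p): return np.concatenate([proj(F[n],chest(p,g(p)))-uv for (n,uv),g in O])
r=least_squares(res,[550,0,-.4,40,40,1.2],x_scale=[10,10,.1,10,10,.1],loss="soft_l1")
p=r.x;np.save("p.npy",p);print(p.round(3),np.degrees(p[2]));print(res(p).reshape(-1,2).round(1))
for X in([-98-p[3],72.5,47],[-98-p[4],-72.5,47],[-98,72.5,47],[-98,-72.5,47],lid(p[5],0),lid(p[5],150),lid(p[5],-150)):print(chest(p,X).round())
print("ring",pix(F["top"],(170+112/3,100+247/3),36),"pin",pix(F["top"],(170+651/3,100+470/3),50))
E
```

```text
[ 6.09681e+02  7.30910e+01 -4.50000e-01  3.06310e+01  3.61830e+01
  1.02100e+00] -25.78256459070174
[[-1.3  0.4]
 [-0.3  0.8]
 [-1.7  1.7]
 [-0.6  0.3]
 [ 0.4 -1.7]
 [-2.2 -1. ]
 [-0.4  0.3]
 [-0.3  0.3]
 [-0.  -1.8]
 [ 0.1 -0.4]
 [ 0.4 -0. ]
 [ 1.2 -0.6]
 [ 0.7 -0.7]]
[525. 194.  47.]
[457.  66.  47.]
[553. 181.  47.]
[490.  50.  47.]
[611.  73. 229.]
[676. 208. 229.]
[545. -62. 229.]
ring [612.37702074 342.97708966  36.        ] pin [427.6998187  -99.95836498  50.        ]
```

Emit:
{"op": "apply_moves", "data": {"increments": [[-1,0.0094,0.0303,0,0,0,6.5],[-1,0.0094,0.0303,0,0,0,6.5],[-1,0.0094,0.0303,0,0,0,6.5],[-1,0.0094,0.0303,0,0,0,6.5],[-1,0.0094,0.0303,0,0,0,6.5]], "newtons": 10}}

```text
time_s: 1.32
ee_pos: [284.7, -370.8, 199.5]
ee_rot: [180.0, -0.0, 57.2]
force: [1.0, -0.7, 0.3]
gripper_width: 61.0
gripper_force: 0.0
```

Emit:
{"op": "apply_moves", "data": {"increments": [[-1,0.0094,0.0303,0,0,0,6.5],[-1,0.0094,0.0303,0,0,0,6.5],[-1,0.0094,0.0303,0,0,0,6.5],[-1,0.0094,0.0303,0,0,0,6.5],[-1,0.0094,0.0303,0,0,0,6.5]]}}

```text
time_s: 1.73
ee_pos: [331.7, -219.3, 199.7]
ee_rot: [180.0, 0.0, 89.7]
force: [1.7, -0.5, -0.5]
gripper_width: 27.4
gripper_force: 0.0
```

Emit:
{"op": "apply_moves", "data": {"increments": [[-1,0.0094,0.0303,0,0,0,6.5],[-1,0.0094,0.0303,0,0,0,6.5],[-1,0.0094,0.0303,0,0,0,6.5],[-1,0.0094,0.0303,0,0,0,6.5],[-1,0.0094,0.0303,0,0,0,6.5]]}}

```text
time_s: 2.15
ee_pos: [378.7, -67.7, 199.8]
ee_rot: [180.0, 0.0, 122.2]
force: [1.2, 0.3, 0.0]
gripper_width: 0.6
gripper_force: 0.0
```

Emit:
{"op": "apply_moves", "data": {"increments": [[-1,0.0094,0.0303,0,0,0,6.5],[-1,0.0094,0.0303,0,0,0,6.5],[-1,0.0094,0.0303,0,0,0,6.5],[-1,0.0094,0.0303,0,0,0,6.5],[-1,0,0,0,0,0,0]]}}

```text
time_s: 2.57
ee_pos: [417.7, 56.3, 199.7]
ee_rot: [179.8, 0.0, 148.4]
force: [0.6, -0.3, 0.5]
gripper_width: 0.4
gripper_force: 0.0
```

Emit:
{"op": "apply_moves", "data": {"increments": [[-1,0.007,0.026,0,0,0,5.8],[-1,0,0,-0.04,0,0,0],[-1,0,0,-0.04,0,0,0],[-1,0,0,-0.04,0,0,0],[-1,0,0,-0.03,0,0,0]]}}

```text
time_s: 2.98
ee_pos: [421.6, 77.5, 47.3]
ee_rot: [-179.9, -0.1, 153.7]
force: [-0.6, 0.1, -0.3]
gripper_width: 0.8
gripper_force: 0.0
```

```bash
python3 - <<'E'
from workcell import cams,status
import cv2
s=status.state();print(s["ee_pos"],s["ee_rot"],s["force"])
f=cams.grab_frame("top")["color"][100:290,170:420,::-1];g=cams.grab_frame("scene")["color"][90:280,200:450,::-1]
cv2.imwrite("pics/b1.png",cv2.resize(cv2.vconcat([f,g]),None,fx=1.57,fy=1.57,interpolation=2))
E
```

```text
[421.64246916  77.54391795  47.26539855] [-1.79929390e+02 -8.79465378e-02  1.53664110e+02] [-0.60129077  0.05952975 -0.29848406]
```

View pics/b1.png

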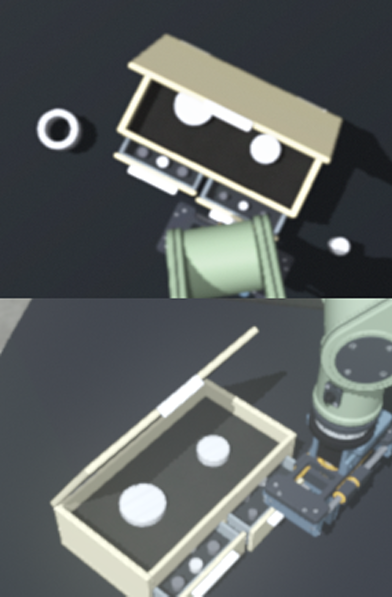

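Emit:
{"op": "apply_moves", "data": {"increments": [[-1,0.0054,-0.0026,0,0,0,0],[-1,0.0054,-0.0026,0,0,0,0],[-1,0.0036,-0.0017,0,0,0,0],[-1,0.0036,-0.0017,0,0,0,0],[-1,0.0036,-0.0017,0,0,0,0]]}}

```text
time_s: 3.5
ee_pos: [446.3, 67.5, 50.9]
ee_rot: [179.9, 0.2, 153.7]
force: [-0.4, 0.0, 0.2]
gripper_width: 0.3
gripper_force: 0.0
```

Emit:
{"op": "apply_moves", "data": {"increments": [[-1,0.0036,-0.0017,0,0,0,0],[-1,0.0036,-0.0017,0,0,0,0],[-1,0.0036,-0.0017,0,0,0,0],[-1,0.0036,-0.0017,0,0,0,0],[-1,0.0036,-0.0017,0,0,0,0]]}}

```text
time_s: 3.92
ee_pos: [463.0, 59.1, 49.4]
ee_rot: [180.0, -0.0, 153.7]
force: [-0.4, 0.2, 0.7]
gripper_width: 0.0
gripper_force: 0.0
```

Emit:
{"op": "apply_moves", "data": {"increments": [[-1,0.0027,-0.0013,0,0,0,0],[-1,0.0027,-0.0013,0,0,0,0],[-1,0.0018,-0.0009,0,0,0,0],[-1,0.0018,-0.0009,0,0,0,0]]}}

```text
time_s: 4.25
ee_pos: [471.8, 54.7, 49.4]
ee_rot: [-180.0, -0.0, 153.7]
force: [0.1, -0.5, 0.2]
gripper_width: 0.6
gripper_force: 0.0
```

```bash
python3 - <<'E'
from workcell import cams,status
import cv2
s=status.state();print(s["ee_pos"],s["force"])
g=cams.grab_frame("scene")["color"][140:300,270:430,::-1]
cv2.imwrite("pics/b2.png",cv2.resize(g,None,fx=3.6,fy=3.6,interpolation=2))
E
```

```text
[471.82909834  54.73819437  49.40450468] [ 0.08868615 -0.47503112  0.15899357]
```

View pics/b2.png

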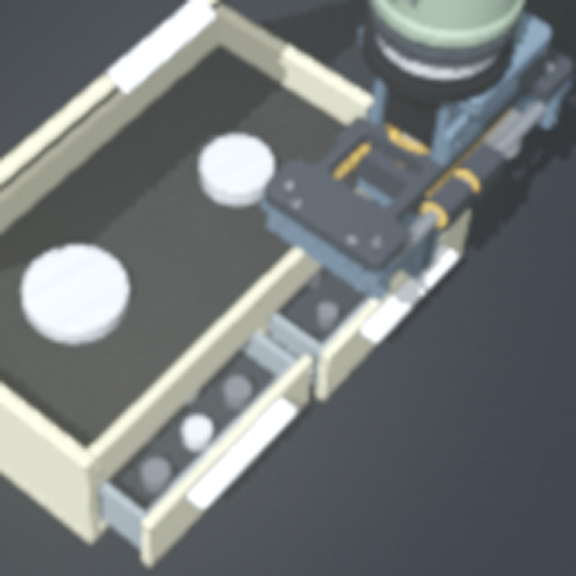

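```bash
python3 - <<'E'
from h import *
from workcell import cams,status,finder
f=cams.grab_frame("scene");p=np.load("p.npy")
s=status.state()["ee_pos"]
c,k=np.cos(p[2]),np.sin(p[2]);d=s-[p[0],p[1],0];print("tcp in chest",c*d[0]+k*d[1],-k*d[0]+c*d[1])
t=lambda X:((proj(f,np.array(X))-[270,140])*3.6).round()
print("tip",t([s[0],s[1],s[2]-14]),"tcp",t(s),"body",t([s[0],s[1],s[2]+55]))
for x in(-134.2,-120,-110,-98):print(x,[t(chest(p,[x,y,49])) for y in(-32.5,-112.5)])
E
```

```text
tcp in chest -116.05286994460221 -76.43873451681195
tip [393. 284.] tcp [396. 270.] body [406. 213.]
-134.2 [array([376., 336.]), array([457., 249.])]
-120 [array([356., 322.]), array([437., 236.])]
-110 [array([342., 313.]), array([423., 228.])]
-98 [array([325., 301.]), array([407., 217.])]
```

```bash
python3 - <<'E'
from workcell import cams,status,env
import cv2
print(env.finger_overhang)
a=cams.grab_frame("scene")["color"][170:260,340:430,::-1]
b=cams.grab_frame("top")["color"][190:280,280:370,::-1]
cv2.imwrite("pics/b3.png",cv2.resize(cv2.hconcat([a,b]),None,fx=4.4,fy=6,interpolation=2))
E
```

```text
14.0
```

View pics/b3.png

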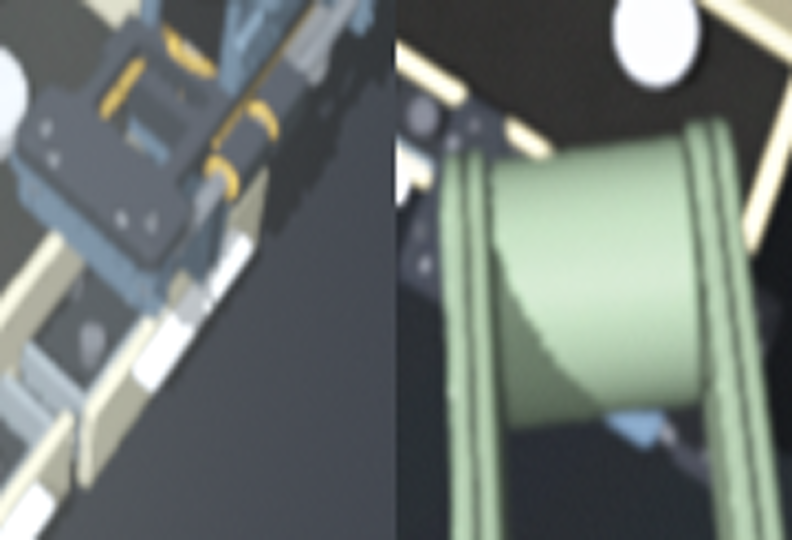

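```bash
python3 - <<'E'
from h import *
from workcell import cams
import cv2
f=cams.grab_frame("scene");p=np.load("p.npy");q=p
t=lambda X:((proj(f,np.array(X))-[270,140])*3.6).round()
for d in(36,30,24,18,10,0):print(d,t(chest(p,[-86-d,-3,7])),t(chest(p,[-86-d,-3,53])),t(chest(p,[-98-d,-32.5,47])))
a=cv2.imread("pics/scene0.png")[140:300,270:430];b=f["color"][140:300,270:430,::-1]
cv2.imwrite("pics/cmp.png",cv2.resize(cv2.hconcat([a[60:120,60:140],b[60:120,60:140]]),None,fx=5,fy=5,interpolation=2))
E
```

```text
36 [322. 396.] [328. 353.] [375. 337.]
30 [314. 391.] [319. 348.] [367. 332.]
24 [306. 385.] [311. 342.] [358. 326.]
18 [298. 379.] [302. 336.] [350. 320.]
10 [287. 372.] [291. 328.] [339. 313.]
0 [274. 362.] [277. 319.] [325. 303.]
```

View pics/cmp.png

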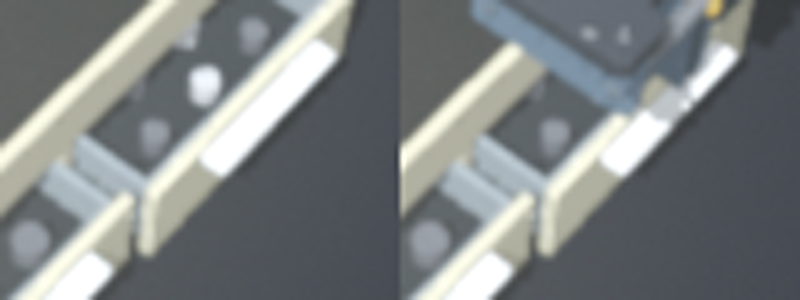

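Emit:
{"op": "apply_moves", "data": {"increments": [[-1,-0.018,0.0087,0,0,0,0],[-1,-0.018,0.0087,0,0,0,0],[-1,-0.018,0.0087,0,0,0,0],[-1,-0.018,0.0087,0,0,0,0],[-1,0,0,0,0,0,0]]}}

```text
time_s: 4.92
ee_pos: [395.4, 90.1, 49.1]
ee_rot: [-179.9, -0.2, 153.8]
force: [-0.9, -0.3, -0.3]
gripper_width: 0.8
gripper_force: 0.0
```

```bash
python3 - <<'E'
from h import *
from workcell import cams,status
import cv2
f=cams.grab_frame("scene");s=status.state()["ee_pos"];print(s,status.state()["force"])
im=f["color"][:,:,::-1].copy()
im=cv2.resize(im[150:270,330:490],None,fx=5,fy=5,interpolation=2)
for z,c in((-14,(0,0,255)),(0,(0,255,0)),(55,(255,0,0))):
    u=(proj(f,s+[0,0,-0.]+np.array([0,0,z]))-[330,150])*5;cv2.circle(im,(int(u[0]),int(u[1])),3,c,-1)
u=(proj(f,np.array([s[0],s[1],0]))-[330,150])*5;cv2.circle(im,(int(u[0]),int(u[1])),3,(0,255,255),-1)
cv2.imwrite("pics/r1.png",im)
E
```

```text
[398.04953461  89.94063613  49.46828531] [-0.49412613 -0.44816035  0.1570976 ]
```

View pics/r1.png

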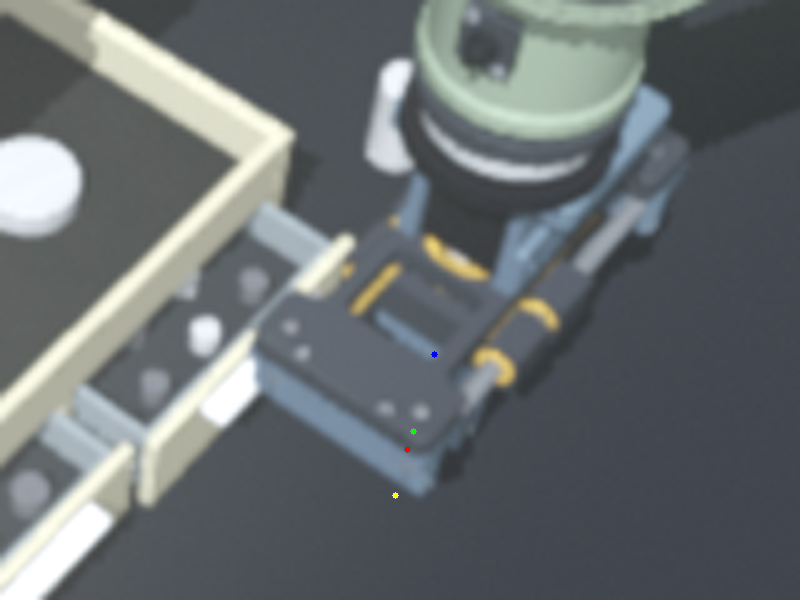

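```bash
python3 - <<'E'
from h import *
from workcell import cams,status
f=cams.grab_frame("scene");p=np.load("p.npy")
for z in(104,140):
  for x in(-160,-236):
    print(x,z,((proj(f,chest(p,[x,12,z]))-[330,150])*5).round())
E
```

```text
-160 104 [220. 448.]
-236 104 [387. 562.]
-160 140 [229. 395.]
-236 140 [402. 511.]
```

Emit:
{"op": "apply_moves", "data": {"increments": [[-1,0,0,0,-2.7,-5.6,0],[-1,0,0,0,-2.7,-5.6,0],[-1,0,0,-0.006,-2.7,-5.6,0],[-1,0,0,-0.006,-2.7,-5.6,0],[-1,0,0,-0.004,0,0,0]]}}

```text
time_s: 5.43
ee_pos: [398.5, 84.4, 37.4]
ee_rot: [-179.2, 18.9, 153.6]
force: [-0.1, 0.4, -0.2]
gripper_width: 0.1
gripper_force: 0.0
```

Emit:
{"op": "apply_moves", "data": {"increments": [[-1,0.009,-0.0044,0,0,0,0],[-1,0.009,-0.0044,0,0,0,0],[-1,0.009,-0.0044,0,0,0,0],[-1,0.009,-0.0044,0,0,0,0],[-1,0,0,0,0,0,0]]}}

```text
time_s: 5.85
ee_pos: [439.0, 66.5, 38.4]
ee_rot: [-179.4, 19.0, 153.3]
force: [0.6, 0.1, -0.2]
gripper_width: 0.6
gripper_force: 0.0
```

```bash
python3 - <<'E'
from h import *
from workcell import cams,status
import cv2
f=cams.grab_frame("scene");g=cams.grab_frame("top");S=status.state();s=S["ee_pos"];print(s,S["ee_rot"],S["force"])
p=np.load("p.npy");c,k=np.cos(p[2]),np.sin(p[2]);d=s-[p[0],p[1],0];print("tcp in chest",c*d[0]+k*d[1],-k*d[0]+c*d[1])
a=f["color"][150:270,330:450,::-1];b=g["color"][180:300,250:370,::-1]
cv2.imwrite("pics/r2.png",cv2.resize(cv2.hconcat([a,b]),None,fx=3.3,fy=4.5,interpolation=2))
E
```

```text
[436.55416798  66.35415281  37.92503939] [-179.26353319   18.89965437  153.32727726] [-1.42280266 -0.48524615 -0.43356215]
tcp in chest -152.9621449738853 -81.36926397386338
```

View pics/r2.png

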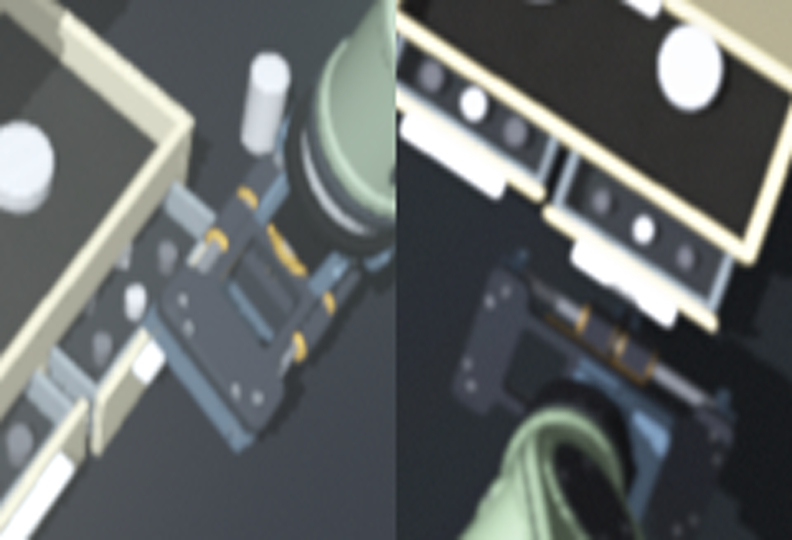

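Emit:
{"op": "apply_moves", "data": {"increments": [[-1,0.0036,-0.0017,0,0,0,0],[-1,0.0036,-0.0017,0,0,0,0],[-1,0.0036,-0.0017,0,0,0,0]]}}

```text
time_s: 6.2
ee_pos: [446.6, 61.6, 38.0]
ee_rot: [-179.2, 18.9, 153.5]
force: [0.6, -0.4, 0.0]
gripper_width: 0.5
gripper_force: 0.0
```

```bash
cat > look.py <<'E'
import sys
from h import *
from workcell import cams,status,finder
S=status.state();s=S["ee_pos"];p=np.load("p.npy");c,k=np.cos(p[2]),np.sin(p[2]);d=s-[p[0],p[1],0]
F=np.array(S["force"]);print("tcp chest",round(c*d[0]+k*d[1],1),round(-k*d[0]+c*d[1],1),round(s[2],1),"rot",S["ee_rot"].round(1),"force chest",round(c*F[0]+k*F[1],2),round(-k*F[0]+c*F[1],2),round(F[2],2))
if len(sys.argv)>1:
  import cv2
  f=cams.grab_frame("scene");g=cams.grab_frame("top")
  a=f["color"][130:310,270:450,::-1];b=g["color"][110:290,220:400,::-1]
  cv2.imwrite(sys.argv[1],cv2.resize(cv2.hconcat([a,b]),None,fx=2.2,fy=3,interpolation=2))
E
python3 look.py
```

```text
tcp chest -141.8 -81.3 38.0 rot [-179.2   18.9  153.5] force chest 0.76 -0.11 0.05
```

Emit:
{"op": "apply_moves", "data": {"increments": [[-1,0.0036,-0.0017,0,0,0,0],[-1,0.0036,-0.0017,0,0,0,0],[-1,0.0036,-0.0017,0,0,0,0]]}}

```text
time_s: 6.45
ee_pos: [457.6, 56.4, 38.0]
ee_rot: [-179.2, 18.9, 153.4]
force: [0.3, 0.3, -0.5]
gripper_width: 0.6
gripper_force: 0.0
```

```bash
python3 look.py pics/r3.png
```

```text
tcp chest -129.7 -81.2 38.0 rot [-179.2   18.9  153.4] force chest 0.13 0.42 -0.54
```

View pics/r3.png

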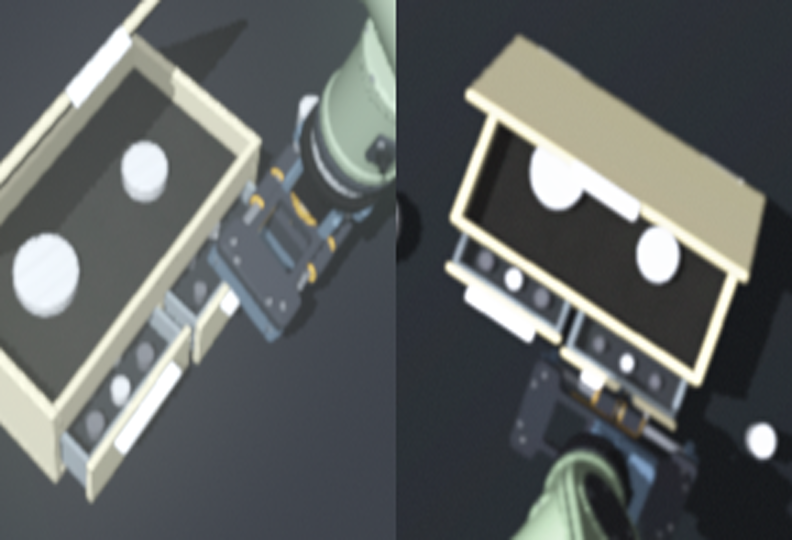

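```bash
python3 - <<'E'
from h import *
from workcell import cams,status,finder
from scipy.spatial.transform import Rotation as Ro
S=status.state();R=Ro.from_euler("xyz",S["ee_rot"],degrees=True).as_matrix();print(R.round(2))
for n in("top","scene"):
  f=cams.grab_frame(n)
  for X in([38,89,-55],[-38,89,-55],[38,-89,-55],[-38,-89,-55],[38,89,-100],[-38,89,-100],[38,-89,-100],[-38,-89,-100],[0,0,-55],[0,0,0],[0,0,14]):
    print(n,X,proj(f,S["ee_pos"]+R@np.array(X)).round(1))
  print([(d["rect"],d["score"]) for d in finder.boxes_of("drawer_right_lip",n)])
E
```

```text
[[-0.85  0.45  0.28]
 [ 0.42  0.89 -0.16]
 [-0.32 -0.01 -0.95]]
top [38, 89, -55] [279.1 247.8]
top [-38, 89, -55] [292.2 220.3]
top [38, -89, -55] [346.1 281.8]
top [-38, -89, -55] [360.3 254.6]
top [38, 89, -100] [274.6 253.6]
top [-38, 89, -100] [288.1 225.1]
top [38, -89, -100] [344.  288.9]
top [-38, -89, -100] [358.7 260.7]
top [0, 0, -55] [319.2 251.1]
top [0, 0, 0] [322.7 244.4]
top [0, 0, 14] [323.6 242.8]
[([297.5, 213.7, 53.9, 37.7], 0.32)]
scene [38, 89, -55] [382.6 252.6]
scene [-38, 89, -55] [354.1 224.9]
scene [38, -89, -55] [434.2 197. ]
scene [-38, -89, -55] [407.5 171.9]
scene [38, 89, -100] [391.2 245.3]
scene [-38, 89, -100] [361.4 216.5]
scene [38, -89, -100] [444.1 188.1]
scene [-38, -89, -100] [416.3 162.1]
scene [0, 0, -55] [395.6 210.5]
scene [0, 0, 0] [385.8 220.2]
scene [0, 0, 14] [383.5 222.5]
[([347.0, 190.7, 38.3, 61.2], 0.92), ([405.1, 164.3, 6.2, 3.7], 0.36)]
```

Emit:
{"op": "apply_moves", "data": {"increments": [[-1,-0.018,0.0087,0,0,0,0],[-1,-0.018,0.0087,0,0,0,0],[-1,-0.009,0.0044,0,0,0,0],[-1,0,0,-0.008,0,0,0],[-1,0,0,-0.006,0,0,0]]}}

```text
time_s: 7.17
ee_pos: [411.6, 78.7, 23.9]
ee_rot: [-179.3, 18.9, 153.5]
force: [-0.5, 0.6, -0.2]
gripper_width: 0.3
gripper_force: 0.0
```

Emit:
{"op": "apply_moves", "data": {"increments": [[-1,0,0,-0.002,0,0,0],[-1,0,0,-0.002,0,0,0],[-1,0,0,-0.002,0,0,0],[-1,0,0,0,0,0,0]]}}

```text
time_s: 7.5
ee_pos: [412.2, 78.2, 17.8]
ee_rot: [-179.2, 18.9, 153.4]
force: [-0.3, -0.4, -0.0]
gripper_width: 0.5
gripper_force: 0.0
```

```bash
python3 look.py
```

```text
tcp chest -180.1 -81.3 17.8 rot [-179.2   18.9  153.4] force chest -0.06 -0.53 -0.02
```

Emit:
{"op": "apply_moves", "data": {"increments": [[-1,0,0,-0.002,0,0,0],[-1,0,0,-0.002,0,0,0],[-1,0,0,0,0,0,0]]}}

```text
time_s: 7.75
ee_pos: [412.1, 78.2, 13.7]
ee_rot: [-179.2, 18.9, 153.4]
force: [0.1, -1.4, -0.6]
gripper_width: 0.4
gripper_force: 0.0
```

Emit:
{"op": "apply_moves", "data": {"increments": [[-1,0,0,-0.002,0,0,0],[-1,0,0,-0.001,0,0,0],[-1,0,0,0,0,0,0]]}}

```text
time_s: 8.0
ee_pos: [412.0, 78.2, 10.7]
ee_rot: [-179.2, 18.9, 153.4]
force: [-0.6, -0.1, 0.1]
gripper_width: 0.5
gripper_force: 0.0
```

```bash
python3 - <<'E'
from workcell import cams
import cv2
for n in("scene","top"):cv2.imwrite(f"pics/A_{n}.png",cams.grab_frame(n)["color"][:,:,::-1])
E
```

Emit:
{"op": "apply_moves", "data": {"increments": [[1,0,0,0.03,0,0,0],[1,0,0,0.03,0,0,0],[1,0,0,0.03,0,0,0],[1,0,0,0,0,0,0],[1,0,0,0,0,0,0]]}}

```text
time_s: 8.52
ee_pos: [413.3, 78.7, 102.6]
ee_rot: [-179.4, 19.1, 153.3]
force: [-0.4, -0.3, 0.2]
gripper_width: 31.0
gripper_force: 0.0
```

Emit:
{"op": "apply_moves", "data": {"increments": [[1,0,0,0,0,0,0],[1,0,0,0,0,0,0],[1,0,0,0,0,0,0],[1,0,0,0,0,0,0],[1,0,0,0,0,0,0]]}}

```text
time_s: 8.93
ee_pos: [411.8, 78.1, 100.1]
ee_rot: [-179.2, 18.9, 153.5]
force: [0.2, 0.3, -0.2]
gripper_width: 64.4
gripper_force: 0.0
```

Emit:
{"op": "apply_moves", "data": {"increments": [[1,0,0,0,0,0,0],[1,0,0,0,0,0,0],[1,0,0,0,0,0,0],[1,0,0,0,0,0,0],[1,0,0,0,0,0,0]]}}

```text
time_s: 9.35
ee_pos: [412.2, 78.3, 101.0]
ee_rot: [-179.2, 18.9, 153.4]
force: [0.4, 0.5, 0.2]
gripper_width: 90.9
gripper_force: 0.0
```

```bash
python3 - <<'E'
from h import *
from workcell import cams,status
from scipy.spatial.transform import Rotation as Ro
import cv2
S=status.state();R=Ro.from_euler("xyz",S["ee_rot"],degrees=True).as_matrix();print(S["ee_pos"],S["ee_rot"],S["gripper_width"])
T=[]
for n,(u,v) in(("scene",(350,140)),("top",(260,200))):
  f=cams.grab_frame(n);A=cv2.imread(f"pics/A_{n}.png");B=f["color"][:,:,::-1].copy();cv2.imwrite(f"pics/B_{n}.png",B)
  row=[]
  for im,mk in((A,0),(B,1)):
    c=cv2.resize(im[v:v+150,u:u+200] if u+200<=640 else im[v:v+150,440:],None,fx=2,fy=2,interpolation=2)
    if mk:
      for X,col in(([0,59,14],(0,0,255)),([0,46,14],(0,0,255)),([0,-46,14],(0,255,255)),([0,0,0],(0,255,0)),([0,59,-55],(255,0,255))):
        q=(proj(f,S["ee_pos"]+R@np.array(X))-[u,v])*2;cv2.circle(c,(int(q[0]),int(q[1])),2,col,-1)
    row.append(c)
  T.append(cv2.hconcat(row))
cv2.imwrite("pics/last.png",cv2.vconcat(T))
E
```

```text
[412.2042258   78.26952803 100.96168643] [-179.24443847   18.92423165  153.42160408] 90.8879670743437
```

View pics/last.png

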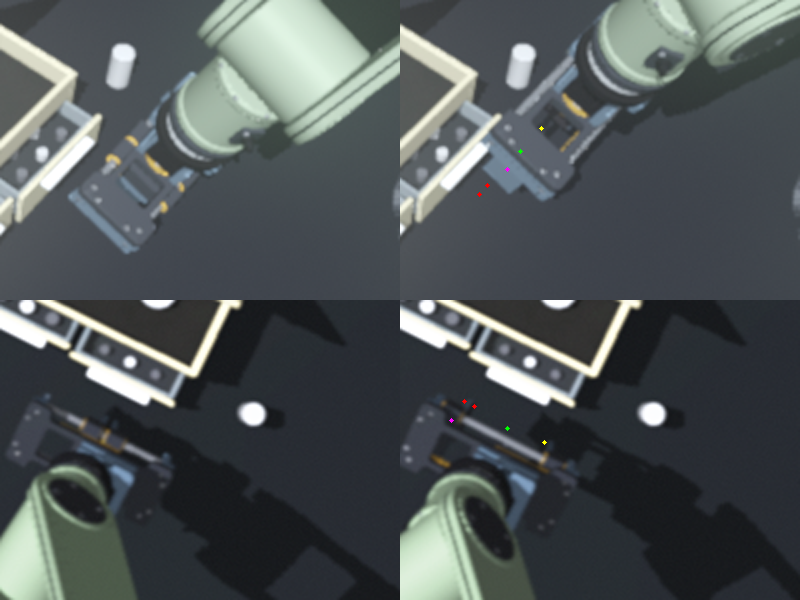

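The gripper's real fingertips look clearly shorter than the reported TCP implies: the blue finger in the upper right panel ends near (507,195), but the predicted tip is at (483,190). I'll estimate the offset numerically.

```bash
python3 - <<'E'
from h import *
from workcell import cams,status
from scipy.spatial.transform import Rotation as Ro
import cv2
S=status.state();R=Ro.from_euler("xyz",S["ee_rot"],degrees=True).as_matrix()
f=cams.grab_frame("scene")
for z in(14,0,-15,-30,-45):
  print(z,[proj(f,S["ee_pos"]+R@np.array([x,y,z])).round(1).tolist() for x in(16,-16) for y in(46,59)])
# print bluish mask near finger
hsv=cv2.cvtColor(f["color"],cv2.COLOR_RGB2HSV)
for v in range(208,246,2):print(v,"".join("#" if hsv[v,u,1]>70 and hsv[v,u,2]>85 else "." for u in range(380,440)), hsv[v,403])
q=S["qpos"];print(q)
E
```

```text
14 [[399.8, 238.6], [395.8, 242.9], [387.8, 227.1], [383.8, 231.3]]
0 [[402.5, 236.2], [398.6, 240.5], [390.4, 224.6], [386.4, 228.8]]
-15 [[405.6, 233.6], [401.6, 238.0], [393.3, 221.8], [389.2, 226.1]]
-30 [[408.8, 231.0], [404.7, 235.4], [396.3, 219.0], [392.2, 223.3]]
-45 [[412.0, 228.2], [407.9, 232.7], [399.3, 216.1], [395.2, 220.5]]
208 ........................................................#... [107  36 114]
210 ......................................................##.... [106  36 120]
212 .....................................................#...... [105  36 100]
214 ...................................................#........ [105  41  99]
216 ............................................................ [105  61 146]
218 ............................................................ [104  62 152]
220 ............................................................ [104  62 157]
222 ............................................................ [103  62 156]
224 ............................................................ [104  62 151]
226 ............................................................ [103  62 148]
228 ............................................................ [104  62 148]
230 ............................................................ [104  62 148]
232 ............................................................ [104  62 148]
234 ............................................................ [104  61 142]
236 ............................................................ [106  48 100]
238 ............................................................ [109  34  82]
240 ............................................................ [106  34  82]
242 ............................................................ [108  37  82]
244 ............................................................ [108  37  82]
[ 21.13428203   4.54965431 127.50636018 -23.85253621  37.96324123
 -24.51892827]
```

Emit:
{"op": "apply_moves", "data": {"increments": [[-1,0.0035,0.0072,0,0,0,0],[-1,0,0,0,0,0,0],[-1,0,0,0,0,0,0],[-1,0,0,0,0,0,0],[-1,0,0,0,0,0,0]]}}

```text
time_s: 9.92
ee_pos: [415.6, 85.5, 100.9]
ee_rot: [-179.2, 18.9, 153.4]
force: [1.1, 0.3, 0.1]
gripper_width: 60.7
gripper_force: 0.0
```

Emit:
{"op": "apply_moves", "data": {"increments": [[-1,0,0,-0.02,0,0,0],[-1,0,0,-0.02,0,0,0],[-1,0,0,-0.02,0,0,0],[-1,0,0,-0.02,0,0,0],[-1,0,0,-0.01,0,0,0]]}}

```text
time_s: 10.33
ee_pos: [414.5, 85.0, 9.1]
ee_rot: [-179.1, 18.8, 153.5]
force: [-0.3, 0.0, -0.7]
gripper_width: 27.1
gripper_force: 0.0
```

Emit:
{"op": "apply_moves", "data": {"increments": [[-1,0.009,-0.0044,0,0,0,0],[-1,0.009,-0.0044,0,0,0,0],[-1,0.0072,-0.0035,0,0,0,0],[-1,0.0036,-0.0017,0,0,0,0],[-1,0.0036,-0.0017,0,0,0,0]]}}

```text
time_s: 10.75
ee_pos: [448.5, 69.5, 11.1]
ee_rot: [-179.3, 18.9, 153.4]
force: [0.0, -0.5, 0.3]
gripper_width: 0.3
gripper_force: 0.0
```

Emit:
{"op": "apply_moves", "data": {"increments": [[-1,0.0036,-0.0017,0,0,0,0],[-1,0.0036,-0.0017,0,0,0,0],[-1,0.0036,-0.0017,0,0,0,0]]}}

```text
time_s: 11.0
ee_pos: [458.6, 64.5, 10.9]
ee_rot: [-179.2, 18.9, 153.4]
force: [-2.7, 0.8, 1.1]
gripper_width: 0.2
gripper_force: 0.9
```

```bash
python3 look.py; cat > dr.py <<'E'
# how far drawers are out: shift of drawer fronts by fitting 'out' so that lip/front edges match via finder traces
from h import *
from workcell import cams,finder
p=np.load("p.npy")
for n in("top","scene"):
  f=cams.grab_frame(n)
  for q in("drawer_left_lip","drawer_right_lip"):
    print(n,q,[([round(x) for x in d["rect"]],round(d["score"],2)) for d in finder.boxes_of(q,n)][:2])
E
python3 dr.py
```

```text
tcp chest -132.3 -73.5 10.9 rot [-179.2   18.9  153.4] force chest -2.79 -0.44 1.09
top drawer_left_lip [([244, 187, 56, 36], 0.78)]
top drawer_right_lip [([293, 211, 60, 38], 0.62), ([252, 122, 136, 80], 0.62)]
scene drawer_left_lip [([297, 234, 61, 61], 0.67)]
scene drawer_right_lip [([345, 192, 43, 53], 0.88)]
```

Emit:
{"op": "apply_moves", "data": {"increments": [[-1,0.0036,-0.0017,0,0,0,0],[-1,0.0036,-0.0017,0,0,0,0],[-1,0.0036,-0.0017,0,0,0,0],[-1,0.0036,-0.0017,0,0,0,0],[-1,0.0036,-0.0017,0,0,0,0]]}}

```text
time_s: 11.72
ee_pos: [477.0, 55.8, 10.8]
ee_rot: [-179.2, 18.9, 153.4]
force: [-1.4, 0.6, -0.4]
gripper_width: 0.6
gripper_force: 0.9
```

Emit:
{"op": "apply_moves", "data": {"increments": [[-1,0.0018,-0.0009,0,0,0,0],[-1,0.0018,-0.0009,0,0,0,0],[-1,0.0018,-0.0009,0,0,0,0]]}}

```text
time_s: 11.97
ee_pos: [482.2, 53.2, 10.8]
ee_rot: [-179.2, 18.9, 153.4]
force: [-3.1, 0.1, 0.4]
gripper_width: 0.5
gripper_force: 1.0
```

```bash
python3 look.py;python3 dr.py
```

```text
tcp chest -106.1 -73.3 10.8 rot [-179.2   18.9  153.4] force chest -2.86 -1.27 0.44
top drawer_left_lip [([243, 185, 55, 39], 0.65), ([246, 121, 138, 120], 0.39)]
top drawer_right_lip [([301, 215, 53, 20], 0.74)]
scene drawer_left_lip [([298, 234, 59, 63], 0.84), ([279, 208, 24, 27], 0.65)]
scene drawer_right_lip [([345, 221, 11, 14], 0.44)]
```

Moving at about 3 N. I'll continue in 1.5 mm steps until the stop raises the force.

Emit:
{"op": "apply_moves", "data": {"increments": [[-1,0.0014,-0.0007,0,0,0,0],[-1,0.0014,-0.0007,0,0,0,0]]}}

```text
time_s: 12.43
ee_pos: [483.9, 52.6, 10.6]
ee_rot: [-179.3, 18.8, 153.4]
force: [-11.1, 10.9, 5.0]
gripper_width: 0.2
gripper_force: 6.0
```

Emit:
{"op": "apply_moves", "data": {"increments": [[-1,0.0009,-0.0004,0,0,0,0],[-1,0.0009,-0.0004,0,0,0,0]]}}

```text
time_s: 12.6
ee_pos: [483.9, 52.1, 10.0]
ee_rot: [-179.2, 18.7, 153.4]
force: [-14.8, 13.6, 5.7]
gripper_width: 0.3
gripper_force: 8.1
```

Emit:
{"op": "apply_moves", "data": {"increments": [[-1,-0.009,0.0044,0,0,0,0],[-1,-0.0225,0.0109,0,0,0,0],[-1,-0.0225,0.0109,0,0,0,0],[-1,0.0158,0.0326,0,0,0,0],[-1,0.0158,0.0326,0,0,0,0]]}}

```text
time_s: 13.02
ee_pos: [462.0, 142.2, 10.6]
ee_rot: [-179.1, 18.8, 153.4]
force: [2.0, 0.6, 0.2]
gripper_width: 0.7
gripper_force: 0.0
```

Emit:
{"op": "apply_moves", "data": {"increments": [[-1,0.0158,0.0326,0,0,0,0],[-1,0.0158,0.0326,0,0,0,0],[-1,0.009,-0.0044,0,0,0,0],[-1,0.0072,-0.0035,0,0,0,0],[-1,0.0036,-0.0017,0,0,0,0]]}}

```text
time_s: 13.43
ee_pos: [516.3, 197.5, 10.8]
ee_rot: [-179.2, 18.9, 153.4]
force: [-0.2, -1.0, 0.1]
gripper_width: 0.5
gripper_force: 0.0
```

```bash
python3 look.py;python3 dr.py
```

```text
tcp chest -138.2 71.4 10.8 rot [-179.2   18.9  153.4] force chest 0.25 -0.97 0.11
top drawer_left_lip []
top drawer_right_lip [([301, 215, 49, 23], 0.77)]
scene drawer_left_lip [([300, 234, 56, 66], 0.81)]
scene drawer_right_lip [([347, 203, 28, 34], 0.77)]
```

Emit:
{"op": "apply_moves", "data": {"increments": [[-1,0.0036,-0.0017,0,0,0,0],[-1,0.0036,-0.0017,0,0,0,0],[-1,0.0036,-0.0017,0,0,0,0],[-1,0.0036,-0.0017,0,0,0,0],[-1,0.0036,-0.0017,0,0,0,0]]}}

```text
time_s: 14.15
ee_pos: [533.7, 189.2, 10.7]
ee_rot: [-179.2, 18.9, 153.4]
force: [-3.0, -0.4, 0.2]
gripper_width: 0.0
gripper_force: 1.0
```

Emit:
{"op": "apply_moves", "data": {"increments": [[-1,0.0027,-0.0013,0,0,0,0],[-1,0.0027,-0.0013,0,0,0,0],[-1,0.0018,-0.0009,0,0,0,0],[-1,0.0018,-0.0009,0,0,0,0]]}}

```text
time_s: 14.48
ee_pos: [542.8, 185.0, 10.7]
ee_rot: [-179.2, 18.9, 153.4]
force: [-2.8, -1.2, -0.3]
gripper_width: 0.3
gripper_force: 1.1
```

Emit:
{"op": "apply_moves", "data": {"increments": [[-1,0.0014,-0.0007,0,0,0,0],[-1,0.0014,-0.0007,0,0,0,0]]}}

```text
time_s: 14.65
ee_pos: [545.5, 183.7, 10.7]
ee_rot: [-179.2, 18.9, 153.4]
force: [-2.6, 0.2, -1.8]
gripper_width: 0.3
gripper_force: 1.2
```

```bash
python3 look.py
```

```text
tcp chest -105.9 71.7 10.7 rot [-179.2   18.9  153.4] force chest -2.41 -0.94 -1.84
```

Emit:
{"op": "apply_moves", "data": {"increments": [[-1,0.0011,-0.0005,0,0,0,0],[-1,0.0011,-0.0005,0,0,0,0],[-1,0.0009,-0.0004,0,0,0,0]]}}

```text
time_s: 14.9
ee_pos: [547.8, 182.6, 10.6]
ee_rot: [-179.2, 18.8, 153.4]
force: [-10.5, 3.1, 3.1]
gripper_width: 0.7
gripper_force: 4.5
```

```bash
python3 look.py
```

```text
tcp chest -103.4 71.7 10.6 rot [-179.2   18.8  153.4] force chest -10.85 -1.79 3.14
```

Emit:
{"op": "apply_moves", "data": {"increments": [[-1,-0.009,0.0044,0,0,0,0],[-1,-0.0225,0.0109,0,0,0,0],[-1,-0.0225,0.0109,0,0,0,0],[-1,0,0,0.036,2.7,5.6,0],[-1,0,0,0.036,2.7,5.6,0]]}}

```text
time_s: 15.32
ee_pos: [492.1, 206.2, 59.3]
ee_rot: [-178.2, 10.2, 153.6]
force: [1.7, -0.5, 0.3]
gripper_width: 0.6
gripper_force: 0.0
```

Emit:
{"op": "apply_moves", "data": {"increments": [[-1,0,0,0.036,2.7,5.6,0],[-1,0,0,0.036,0,0,0],[-1,0,0,0.036,0,0,0],[-1,0,0,0.036,0,0,0],[-1,0,0,0.036,0,0,0]]}}

```text
time_s: 15.73
ee_pos: [497.3, 204.8, 243.6]
ee_rot: [-178.5, 4.6, 153.1]
force: [1.0, 0.3, 0.2]
gripper_width: 0.8
gripper_force: 0.0
```

```bash
python3 look.py; python3 dr.py; python3 - <<'E'
from h import *
from workcell import cams
p=np.load("p.npy")
for n in("top","scene"):
  f=cams.grab_frame(n)
  for y in(72.5,-72.5):
    for d in(0,5,):
      q=np.array([proj(f,chest(p,[x,yy,z])) for x,yy,z in [(-98-d,y+40,45),(-98-d,y-40,45),(-86-d,y+69.5,7),(-86-d,y-69.5,7),(-86-d,y+69.5,53),(-86-d,y-69.5,53)]])
      print(n,y,d,"box",q.min(0).round(),q.max(0).round())
  import cv2;cv2.imwrite(f"pics/C_{n}.png",f["color"][:,:,::-1])
E
```

```text
tcp chest -158.4 69.7 243.6 rot [-178.5    4.6  153.1] force chest 0.76 0.73 0.2
top drawer_left_lip [([248, 187, 50, 27], 0.69), ([302, 211, 52, 27], 0.45)]
top drawer_right_lip [([301, 212, 52, 26], 0.87)]
scene drawer_left_lip [([299, 233, 46, 56], 0.84)]
scene drawer_right_lip [([349, 208, 29, 36], 0.74)]
top 72.5 0 box [248. 189.] [300. 214.]
top 72.5 5 box [248. 191.] [299. 216.]
top -72.5 0 box [302. 214.] [353. 239.]
top -72.5 5 box [301. 216.] [352. 241.]
scene 72.5 0 box [300. 230.] [345. 288.]
scene 72.5 5 box [302. 232.] [347. 289.]
scene -72.5 0 box [346. 188.] [387. 241.]
scene -72.5 5 box [348. 189.] [389. 242.]
```

Emit:
{"op": "apply_moves", "data": {"increments": [[-1,0,0,0.018,2,4.1,0],[-1,0.0262,-0.0256,0,0,0,0],[-1,0.0262,-0.0256,0,0,0,0],[-1,0.0262,-0.0256,0,0,0,0],[-1,0.0262,-0.0256,0,0,0,0]]}}

```text
time_s: 16.55
ee_pos: [602.0, 101.0, 257.4]
ee_rot: [-178.2, -0.2, 153.1]
force: [0.5, 1.0, -0.1]
gripper_width: 0.5
gripper_force: 0.0
```

Emit:
{"op": "apply_moves", "data": {"increments": [[-1,0.0262,-0.0256,0,0,0,0],[-1,0.0262,-0.0256,0,0,0,0],[-1,0,0,-0.02,0,0,0],[-1,0,0,-0.02,0,0,0],[-1,0,0,0,0,0,0]]}}

```text
time_s: 16.97
ee_pos: [651.5, 50.1, 212.6]
ee_rot: [-177.9, -0.7, 153.0]
force: [-0.2, -0.5, -0.5]
gripper_width: 0.5
gripper_force: 0.0
```

```bash
python3 look.py
```

```text
tcp chest 47.6 -2.5 212.6 rot [-177.9   -0.7  153. ] force chest 0.04 -0.49 -0.51
```

Emit:
{"op": "apply_moves", "data": {"increments": [[-1,0,0,-0.018,0,0,0],[-1,-0.0037,0.0018,-0.005,0,0,0],[-1,-0.0037,0.0018,-0.005,0,0,0],[-1,-0.0037,0.0018,-0.005,0,0,0]]}}

```text
time_s: 17.3
ee_pos: [642.6, 56.8, 186.2]
ee_rot: [-178.3, -0.1, 153.1]
force: [1.4, -0.7, 3.8]
gripper_width: 0.6
gripper_force: 1.5
```

Emit:
{"op": "apply_moves", "data": {"increments": [[-1,-0.0037,0.0018,-0.0029,0,0,0],[-1,-0.0037,0.0018,-0.0029,0,0,0],[-1,-0.0037,0.0018,-0.0029,0,0,0],[-1,-0.0037,0.0018,-0.0029,0,0,0]]}}

```text
time_s: 17.63
ee_pos: [627.8, 64.1, 175.0]
ee_rot: [-178.3, -0.1, 153.1]
force: [0.5, -0.5, 4.7]
gripper_width: 0.7
gripper_force: 1.4
```

```bash
python3 look.py; python3 - <<'E'
from workcell import cams,finder
for n in("top","scene"):
  cams.grab_frame(n);print([([round(x) for x in d["rect"]],round(d["score"],2)) for d in finder.boxes_of("lid",n)][:2])
E
```

```text
tcp chest 20.2 -0.2 175.0 rot [-1.783e+02 -1.000e-01  1.531e+02] force chest 0.69 -0.26 4.69
[([249, 125, 138, 88], 0.83)]
[([234, 124, 142, 96], 0.81)]
```

Emit:
{"op": "apply_moves", "data": {"increments": [[-1,-0.0038,0.0019,-0.0045,0,0,0],[-1,-0.0038,0.0019,-0.0045,0,0,0],[-1,-0.0038,0.0019,-0.005,0,0,0],[-1,-0.0038,0.0019,-0.005,0,0,0]]}}

```text
time_s: 18.17
ee_pos: [612.0, 71.6, 154.6]
ee_rot: [-178.3, -0.2, 153.1]
force: [-0.4, 0.9, 3.6]
gripper_width: 0.6
gripper_force: 1.2
```

Emit:
{"op": "apply_moves", "data": {"increments": [[-1,-0.0038,0.0019,-0.0055,0,0,0],[-1,-0.0038,0.0019,-0.0055,0,0,0],[-1,-0.0038,0.0019,-0.0055,0,0,0],[-1,-0.0038,0.0019,-0.0055,0,0,0]]}}

```text
time_s: 18.5
ee_pos: [597.3, 78.8, 132.4]
ee_rot: [-178.3, -0.1, 153.1]
force: [1.5, -1.7, 0.8]
gripper_width: 0.5
gripper_force: 1.0
```

Emit:
{"op": "apply_moves", "data": {"increments": [[-1,-0.0025,0.0012,-0.0055,0,0,0],[-1,-0.0025,0.0012,-0.0055,0,0,0],[-1,-0.0025,0.0012,-0.0055,0,0,0],[-1,-0.0025,0.0012,-0.0055,0,0,0]]}}

```text
time_s: 18.83
ee_pos: [587.4, 83.7, 110.6]
ee_rot: [-178.3, -0.1, 153.1]
force: [2.6, -1.0, 1.3]
gripper_width: 0.8
gripper_force: 0.8
```

```bash
python3 look.py
```

```text
tcp chest -24.7 -0.2 110.6 rot [-1.783e+02 -1.000e-01  1.531e+02] force chest 2.81 0.25 1.32
```

Emit:
{"op": "apply_moves", "data": {"increments": [[-1,-0.001,0.0005,-0.005,0,0,0],[-1,-0.001,0.0005,-0.005,0,0,0],[-1,-0.001,0.0005,-0.005,0,0,0]]}}

```text
time_s: 19.08
ee_pos: [583.8, 85.4, 95.6]
ee_rot: [-178.3, -0.2, 153.1]
force: [-0.1, -0.6, 0.9]
gripper_width: 0.3
gripper_force: 0.8
```

```bash
python3 look.py; python3 - <<'E'
from h import *
from workcell import cams,finder
p=np.load("p.npy")
for n in("top","scene"):
  f=cams.grab_frame(n);print([([round(x) for x in d["rect"]],round(d["score"],2)) for d in finder.boxes_of("lid",n)][:2])
  for a in(.6,.4,.2,.1,0):
    q=np.array([proj(f,chest(p,lid(a,y,d))) for y in(150,-150) for d in(0,164)]);print(a,q.min(0).round(),(q.max(0)-q.min(0)).round())
E
```

```text
tcp chest -28.7 -0.2 95.6 rot [-178.3   -0.2  153.1] force chest 0.18 -0.6 0.85
[([243, 121, 145, 115], 0.7)]
0.6 [244. 122.] [144. 103.]
0.4 [242. 123.] [145. 110.]
0.2 [242. 123.] [145. 114.]
0.1 [243. 124.] [144. 115.]
0 [243. 124.] [143. 116.]
[([233, 157, 161, 106], 0.7)]
0.6 [232. 136.] [150.  95.]
0.4 [233. 137.] [155. 108.]
0.2 [233. 137.] [157. 121.]
0.1 [233. 137.] [157. 126.]
0 [234. 137.] [157. 131.]
```

Nearly down. I'll continue slowly until it firms up on the rim.

Emit:
{"op": "apply_moves", "data": {"increments": [[-1,0,0,-0.004,0,0,0],[-1,0,0,-0.004,0,0,0],[-1,0,0,-0.003,0,0,0]]}}

```text
time_s: 19.53
ee_pos: [584.2, 85.4, 84.9]
ee_rot: [-178.3, -0.2, 153.1]
force: [-1.2, 1.0, 1.9]
gripper_width: 0.1
gripper_force: 0.8
```

Emit:
{"op": "apply_moves", "data": {"increments": [[-1,0,0,-0.002,0,0,0],[-1,0,0,-0.002,0,0,0],[-1,0,0,-0.002,0,0,0]]}}

```text
time_s: 19.78
ee_pos: [584.2, 85.2, 79.0]
ee_rot: [-178.3, -0.2, 153.1]
force: [-1.3, 0.6, 1.9]
gripper_width: 0.4
gripper_force: 1.0
```

Emit:
{"op": "apply_moves", "data": {"increments": [[-1,0,0,-0.002,0,0,0],[-1,0,0,-0.002,0,0,0]]}}

```text
time_s: 19.95
ee_pos: [584.3, 85.2, 78.6]
ee_rot: [-178.3, -0.1, 153.1]
force: [-10.5, 0.5, 32.9]
gripper_width: 0.2
gripper_force: 16.5
```

Emit:
{"op": "apply_moves", "data": {"increments": [[-1,0,0,-0.0015,0,0,0],[-1,0,0,-0.0015,0,0,0]]}}

```text
time_s: 20.12
ee_pos: [584.3, 85.2, 78.6]
ee_rot: [-178.3, -0.0, 153.1]
force: [-15.2, -0.5, 44.3]
gripper_width: 0.6
gripper_force: 22.6
```

Emit:
{"op": "apply_moves", "data": {"increments": [[-1,0,0,0.005,0,0,0],[-1,0,0,0.03,0,0,0],[-1,0,0,0.04,0,0,0],[-1,0,0,0.04,0,0,0],[-1,0,0,0.04,0,0,0]]}}

```text
time_s: 20.53
ee_pos: [584.2, 84.9, 228.6]
ee_rot: [-178.2, -0.1, 153.1]
force: [1.3, -0.5, -1.1]
gripper_width: 0.3
gripper_force: 0.0
```

Emit:
{"op": "apply_moves", "data": {"increments": [[-1,-0.035,-0.02,0,0,0,0],[-1,-0.035,-0.02,0,0,0,0],[-1,-0.03,-0.03,0,0,0,0],[-1,-0.02,-0.035,0,0,0,0],[-1,-0.02,-0.035,0,0,0,0]]}}

```text
time_s: 20.95
ee_pos: [443.5, -55.3, 227.3]
ee_rot: [-178.3, -0.1, 153.2]
force: [0.4, -0.6, -0.5]
gripper_width: 0.5
gripper_force: 0.0
```

Emit:
{"op": "apply_moves", "data": {"increments": [[-1,-0.01,-0.038,0,0,0,0],[-1,-0.01,-0.038,0,0,0,0],[-1,-0.01,-0.038,0,0,0,0],[-1,0,0,0,0,0,0],[-1,0,0,0,0,0,0]]}}

```text
time_s: 21.37
ee_pos: [414.4, -170.1, 227.1]
ee_rot: [-178.3, -0.1, 152.8]
force: [0.6, 0.9, -0.3]
gripper_width: 0.4
gripper_force: 0.0
```

```bash
python3 look.py; python3 dr.py; python3 - <<'E'
from h import *
from workcell import cams,finder
import cv2
from scipy.optimize import minimize_scalar
p=np.load("p.npy")
for n in("top","scene"):
  f=cams.grab_frame(n);cv2.imwrite(f"pics/D_{n}.png",f["color"][:,:,::-1])
  for q in("ring","pin"):print(n,q,[([round(x,1) for x in d["rect"]],round(d["score"],2)) for d in finder.boxes_of(q,n)][:1])
  tr=finder.trace("lid",n)
  for d in tr[:1]:
    print(n,"lid",d["score"],d["rect"])
    for a in(0,.03,.05,.1,.15,.2):
      m=np.zeros((400,640),np.uint8);P=np.array([proj(f,chest(p,lid(a,y,dd,h))) for h in(0,8) for y in(150,-150) for dd in(0,164)],np.float32)
      cv2.fillConvexPoly(m,cv2.convexHull(P).astype(np.int32),1);M=d["pixels"];print(a,round((M&(m>0)).sum()/(M|(m>0)).sum(),3))
E
```

```text
tcp chest -70.1 -303.9 227.1 rot [-1.783e+02 -1.000e-01  1.528e+02] force chest 0.15 1.05 -0.26
top drawer_left_lip [([248, 187, 40, 23], 0.51)]
top drawer_right_lip [([310, 218, 42, 20], 0.74), ([248, 122, 137, 118], 0.59)]
scene drawer_left_lip []
scene drawer_right_lip [([346, 191, 42, 50], 0.62)]
top ring [([194.7, 170.2, 26.6, 28.6], 0.53)]
top pin [([380.1, 251.7, 11.9, 9.0], 0.4)]
top lid 0.94 [244.2, 122.5, 142.4, 116.9]
0 0.971
0.03 0.972
0.05 0.97
0.1 0.958
0.15 0.949
0.2 0.932
scene ring [([256.3, 314.5, 37.9, 38.5], 0.72)]
scene pin [([402.1, 165.8, 14.9, 19.8], 0.75)]
scene lid 0.62 [235.6, 141.8, 159.6, 124.9]
0 0.93
0.03 0.918
0.05 0.904
0.1 0.861
0.15 0.828
0.2 0.784
```

```bash
python3 - <<'E'
from h import *
from workcell import cams,env
import cv2
f=cams.grab_frame("scene");p=np.load("p.npy");g=cv2.cvtColor(f["color"],cv2.COLOR_RGB2GRAY).astype(int)
for y in(72.5,-72.5):
  for yy in(y+15,y-15):
    print(yy,[(d,int(cv2.getRectSubPix(g.astype(np.uint8),(1,1),tuple(map(float,proj(f,chest(p,[-98-d,yy,47])))))[0,0])) for d in(-10,-6,-2,2,4,6,8,12,20)])
E
```

```text
87.5 [(-10, 248), (-6, 250), (-2, 232), (2, 126), (4, 91), (6, 82), (8, 84), (12, 88), (20, 86)]
57.5 [(-10, 247), (-6, 251), (-2, 238), (2, 133), (4, 94), (6, 85), (8, 87), (12, 90), (20, 88)]
-57.5 [(-10, 241), (-6, 251), (-2, 242), (2, 159), (4, 104), (6, 85), (8, 83), (12, 88), (20, 87)]
-87.5 [(-10, 238), (-6, 250), (-2, 244), (2, 166), (4, 111), (6, 85), (8, 80), (12, 86), (20, 84)]
```

Both lip edges lie within about 2 mm of fully home, and the lid is shut. I'm handing the job in.

```bash
python3 -c "
from workcell import env
print(env.job_done())"
```

```text
the job is handed in; nothing more can be done
None
```

Both drawers are home (lip edges within about 2 mm), then the lid was pushed shut with closed fingertips and the job handed in at about 22 s; the last press peaked at about 47 N once the lid was on the rim, harder than intended, and the ring and pin look unmoved, while the blocks were not re-checked under the shut lid.

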